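Latch the carving vice shut on its spindle

TASK

Clamp the turned spindle in the larger of the two wooden carving vices on the bench: lay the latch's raised claw over the keeper on the sliding jaw so that its lip drops behind the keeper, then swing the lever over, away from the keeper, all the way down until it stays there and the jaw is drawn shut. Leave the smaller vice's latch open as it is.

Things in the scene. Friction and masses are not known exactly. Their poses are not given: they have to be found in the camera images.
- vice: Larger carving vice, fixed to the bench: base 262 x 132 mm, two wooden jaws 120 mm wide, their top (deck) 70 mm above the bench, across them a turned spindle 42 mm thick, 190 mm long. Origin: on the bench below the gap between the jaws. +x: from the fixed jaw (to x = -135 mm) to the sliding jaw (to 81 mm); y along the spindle; z up. A steel draw latch stands on the deck at y = 0.
- vice_lever (a joint): Larger vice's lever (rad), pivot along y at x -50, z 96 mm in the vice's frame. 0 upright, negative leaning to the keeper (+x), growing as it swings over to -x; stop at 1.50, pointing to -x, 4 deg above level. Starts at -0.20 to 0.02. Stays where left (2 N at the bar moves it); drawing the jaw adds up to 5 N; over centre 0.1 rad before the stop, then it holds itself down.
- lever_bar (a point): Centre of the cross bar at the end of that lever: round, 12 mm thick, 90 mm long along the vice's y, 75 mm from the pivot. Between pivot and bar the lever is two flat cheeks, 28 mm wide over all, with the claw hinged between them; the bar's ends stick out free beside the cheeks. It may be pushed or pinched.
- vice_claw (a joint): Claw's hinge on the lever (rad), along y, 28 mm from the lever's pivot on a line 10 deg off the lever to the -x side. Claw's angle above level = this + vice_lever; starts 42 to 59 deg, up and to +x. The hinge rubs and holds it; pushed (its end over to +x and down) below about 33 deg it falls by its own weight (60 g) onto the keeper, sloping 20 deg down, and stays down while the lever swings.
- claw_end (a point): Middle of the upper edge of the larger vice's claw's free end. The claw is a steel strip 104 mm long, 18 wide, 3 thick; its end has a lip 30 mm wide, 4 thick, reaching 10 mm down from the strip's middle. x along the claw. With the lever where it starts the lip drops at least 5 mm beyond the keeper.
- keeper (a point): Middle of the top far (+x) edge of the larger vice's keeper: an upright steel block on the sliding jaw, 10 mm long in x, 36 mm wide, 21 mm high above the deck; the claw's lip pulls on its +x face. Axes as the vice.
- vice_jaw (a joint): How far (m) the larger vice's sliding jaw is drawn towards the fixed one: 0 with the 6 mm gap open, as springs hold it at the start; about 0.005 when latched. Unlatched, the springs push it back with up to 10 N.
- small_vice: Smaller carving vice, not to be worked: same build and latch, but jaws only 78 mm wide, tops 47 mm above the bench, spindle 22 mm thick and 130 mm long. Origin and axes as for the larger vice. Which of the two stands on the left varies.
- small_lever_bar (a point): Centre of the cross bar of the smaller vice's lever (same size); leave as it is.
- small_claw_end (a point): Free end of the smaller vice's claw (same size); leave as it is.

How it is judged:
On the way:
1. the larger vice's claw lies over its keeper with the lip beyond it (x of claw_end in the frame of keeper above 0.002 m and z of claw_end in the frame of keeper below 0.007 m), for 0.2 s.
At the end, for the whole second after the job is handed in: The larger vice's lever is down within about 6 degrees of its stop (joint above 1.40 rad), its claw is over the keeper (claw end less than 7 mm above the keeper's top) and the sliding jaw is drawn in by more than 3.5 mm (value of joint vice_lever above 1.4 rad and value of joint vice_jaw above 0.0035 m and z of claw_end in the frame of keeper below 0.007 m); the robot touches nothing.
It fails at once if the smaller vice's latch is disturbed: its lever bar moved more than 15 mm or its claw end more than 25 mm (distance of small_lever_bar from where it was at the start of the episode above 0.015 m or distance of small_claw_end from where it was at the start of the episode above 0.025 m).
It also fails if it takes over 42 s, if anything falls off the work surface, if the arm or the gripper's body presses on something with over 40 N, if the wrist force passes 120 N, or if a joint passes its speed limit or range.

ROBOT

A 7-joint arm with a two-finger parallel gripper is mounted at the origin on the work surface. World frame = base frame: x ahead of the robot, y to its left, z up, the work surface at z = 0. Lengths are in m, angles in rad, forces in N, time in s.
With the tool pointing down it reaches from about 0.4 to 0.9 m from the base axis. Payload 5.6 kg.
Tool frame: the origin (TCP) lies at the very end of the fingers, on their centre line; the grasp point (between the pads) lies 19 mm behind it; z points along the fingers, y is the line along which they close (so a half turn about z gives the same grasp; the last joint's range is limited). The gripper opens to 92 mm and grips with 3 to 60 N. Pads are 20 mm wide; open, the fingers measure 128 mm over their backs; the gripper's body (75 mm by 189 mm) begins 69 mm behind the grasp point.
Start: joints at [1.18, 0.468, -0.012, 1.603, 0.006, 1.071, -0.056], TCP at [0.221, -0.611, 0.215] pointing down, gripper open.
Joint ranges: [-2.53, 2.53], [-0.31, 2.02], [-1.57, 1.55], [0.28, 2.44], [-1.29, 4.43], [0.15, 1.84], [-2.92, 2.92]. Speed limits (rad/s): [2.57, 2.57, 3.14, 3.14, 3.14, 3.14, 3.14].

INTERFACE

Orientations are given as a unit quaternion [x, y, z, w].
In Python, from workcell import r gives the robot as it stands.
- The arm moves only by the tool nudge_tcp, called after ">>>" in YAML: its name, and indented under it one key for each argument. Schema: {"type":"object","properties":{"rows":{"type":"array","items":{"type":"number"},"minItems":5,"maxItems":40},"force":{"type":"number"},"only":{"type":"string"},"quiet":{"type":"boolean"},"lines":{"type":"string"}},"required":["rows"],"additionalProperties":false}. rows is one flat list of numbers that holds 1 to 8 rows one after another, with no inner brackets; each row has 5 numbers: dx, dy, dz in shares of 750 mm (1.0 is 750 mm), then a turn about the tool's z in a scale on which 1.0 is pi rad, then the finger opening in m; each row shifts and turns the commanded pose from where the row before left it, along the tool's axes as they then stand; what a row does not reach is not made up. A row lasts 1/12 s, in which the tool goes at most 0.0417 m and 0.125 rad, less where a joint would pass 70% of its speed; a pose out of reach is approached as far as the arm can. The fingers move at their own pace and stop on an object; force is the grip in N (left out, the last holds). Time passes only in rows, so rows that do not move let the fingers close. The tool returns the time, the measured TCP pose, the force, the opening and the grip force at its end. only (a regular expression) keeps the lines of the reply that match it, lines (a string "A,B") keeps lines A to B, and quiet returns only ok. Input that does not fit is refused with a message, and nothing moves.
- r.state(): the state, without advancing time (a new reading comes with each control period).
- r.grab_frame(name): name is "side" or "top" or "wrist"; returns a dict with "frame" (384x512x3 uint8, red, green, blue), "camera_matrix" (3x3 intrinsics, pixels), "view" (4x4, takes a point from world to camera coordinates); the wrist camera has in their place "mount" (4x4, takes a point from camera to tool coordinates, whose origin is the TCP and whose axes are the flange's). Camera axes: x right, y up, looking along -z (the intrinsics and any distortion apply to the point x, -y, -z); pixel columns grow to the right and rows downward; lengths in m; the calibration is good to about 2 mm. A picture is of the moment at which its call begins: read the wrist's pose just before it. There is no depth.
- r.sign_off(): hands the job in; it is judged then, once.
The state is a dict: "t": time; "joint_positions": joint angles; "joint_velocities": joint speeds; "tau": joint torques, N m; "ee_pos": TCP position; "eef_rot": TCP orientation; "force": force on the tool from outside, world axes, zero at the start; "moment": the same for the moment, N m; "gripper_width": finger opening in m; "grip_force": force on a finger pad.
Only numpy, scipy, OpenCV 4.12 (cv2) and the standard library are available. Lean on these libraries where they do the work, as an engineer would, in place of code of your own. Each camera call takes 0.05 s, during which the arm holds its last target. There are 200 camera calls.

## Working session

There is one attempt and no reset: what is moved stays moved. The work goes in short steps, Python scripts to look and compute and a tool call to move; the robot and the scene stay as the last step left them, time stands still between calls to the robot, and variables do not carry over. Pictures are saved under pics/ and viewed, at most 10 in all, crops included, and the job is handed in when it is done.

```bash
ls; mkdir -p pics
```

Run:
```python
from workcell import r
import cv2,numpy as np
s=r.state();print(s['t'],s['ee_pos'],s['eef_rot'],s['force'])
for n in('side','top'):
    f=r.grab_frame(n);cv2.imwrite(f'pics/{n}0.png',f['frame'][:,:,::-1]);np.savez(f'pics/{n}0.npz',**f)
    print(n,f.keys(),f['camera_matrix'],np.round(f['view'],4))
```

```text
pics
workcell.py
0.0 [ 0.22126784 -0.61052778  0.21362122] [ 9.84925709e-01  1.72975449e-01 -2.10876873e-04 -8.92406720e-04] [-0.16055683 -0.75524177 -0.40403146]
side dict_keys(['frame', 'camera_matrix', 'view']) [[482.38468231   0.         255.0426691 ]
 [  0.         482.38468231 195.16719704]
 [  0.           0.           1.        ]] [[-0.9834 -0.1814  0.0018  0.5777]
 [ 0.1442 -0.7755  0.6146 -0.1613]
 [-0.1101  0.6047  0.7888 -1.0552]
 [ 0.      0.      0.      1.    ]]
top dict_keys(['frame', 'camera_matrix', 'view']) [[380.16478233   0.         253.64783705]
 [  0.         380.16478233 193.49163607]
 [  0.           0.           1.        ]] [[-0.0209 -0.9996 -0.0177  0.013 ]
 [ 0.9921 -0.023   0.1232 -0.6132]
 [-0.1235 -0.015   0.9922 -0.7813]
 [ 0.      0.      0.      1.    ]]
```

View pics/side0.png

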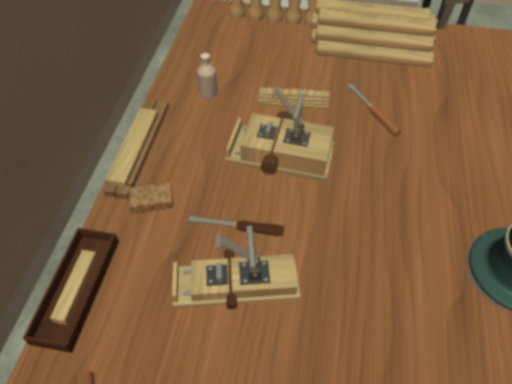

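View pics/top0.png

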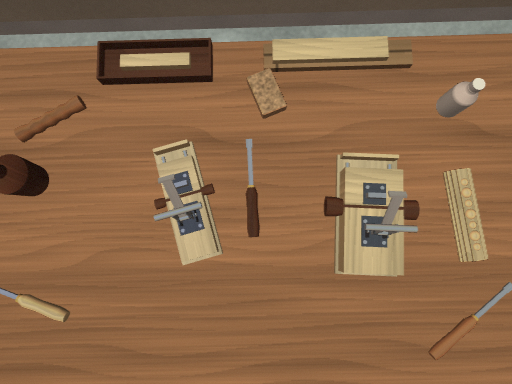

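The larger vice is on the right in the top view, around (372,215), with its keeper at about (374,194) and its bar at about (390,229). The smaller one is on the left. I'll enlarge both views of the larger vice.

Run:
```python
import cv2,numpy as np
a=cv2.imread('pics/top0.png')[140:290,320:430];b=cv2.imread('pics/side0.png')[75:185,220:345]
a=cv2.resize(a,None,fx=4,fy=4,interpolation=2)[:600]
cv2.imwrite('pics/a.png',a)
b=cv2.resize(b,None,fx=5,fy=5,interpolation=2);cv2.imwrite('pics/b.png',b)
```

```text
(no output)
```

View pics/a.png

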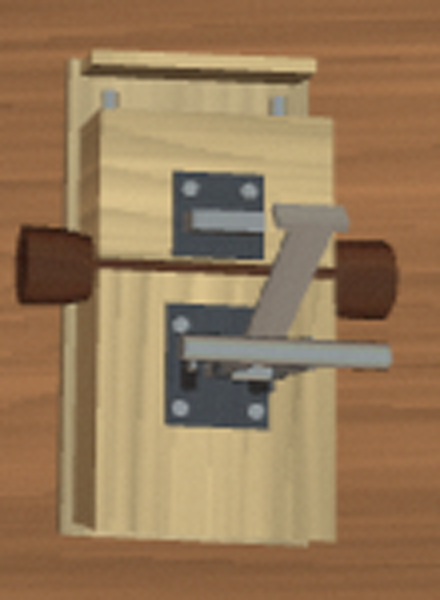

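View pics/b.png

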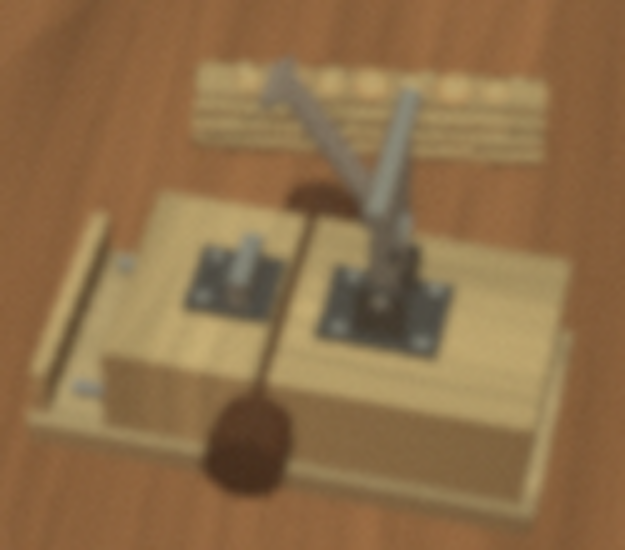

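The top crop shows the bar from (182,348) to (392,356), the claw lip from (275,214) to (348,218), and the keeper from (190,220) to (263,220). In the side crop the bar runs from (410,92) to about (380,215) and the lip is near (280,78). Next I triangulate these.

Create h.py:
```python
import numpy as np
C={n:np.load(f'pics/{n}0.npz') for n in('top','side')}
def ray(n,u,v):
    c=C[n];K=c['camera_matrix'];V=c['view']
    d=np.linalg.inv(K)@[u,v,1];d=d*[1,-1,-1]
    R=V[:3,:3];return -R.T@V[:3,3],R.T@d/np.linalg.norm(d)
def plane(n,u,v,z):
    o,d=ray(n,u,v);return o+d*(z-o[2])/d[2]
def tri(p,q):
    o,d=ray('top',*p);a,b=ray('side',*q)
    t=np.linalg.lstsq(np.c_[d,-b],a-o,rcond=None)[0]
    P,Q=o+d*t[0],a+b*t[1];return (P+Q)/2,np.linalg.norm(P-Q)
ct=lambda u,v:(320+(u+.5)/4-.5,140+(v+.5)/4-.5)
cs=lambda u,v:(220+(u+.5)/5-.5,75+(v+.5)/5-.5)
```

Run:
```python
from h import *
np.set_printoptions(precision=4,suppress=True)
print('deck',[plane('top',*ct(*p),.07) for p in((103,115),(332,120),(97,530),(335,540))])
print('gap',[plane('top',*ct(*p),.07) for p in((100,262),(334,272))])
print('side deck',[plane('side',*cs(*p),.07) for p in((165,195),(105,355),(570,262),(535,428))])
print('keeper top',[plane('top',*ct(*p),.091) for p in((192,208),(264,211),(192,229),(264,232))])
print('side keeper',plane('side',*cs(262,240),.091),plane('side',*cs(240,236),.091))
print('keep',tri(ct(228,210),cs(245,260)))
print('barR',tri(ct(390,355),cs(409,92)))
print('barL',tri(ct(184,349),cs(381,215)))
print('barc',tri(ct(287,352),cs(395,153)))
print('lip R',tri(ct(346,218),cs(288,62)),'L',tri(ct(277,215),cs(268,100)))
```

```text
deck [array([ 0.6576, -0.1927,  0.07  ]), array([ 0.6521, -0.3107,  0.07  ]), array([ 0.4459, -0.179 ,  0.07  ]), array([ 0.4387, -0.2975,  0.07  ])]
gap [array([ 0.581 , -0.1873,  0.07  ]), array([ 0.5732, -0.3063,  0.07  ])]
side deck [array([ 0.6504, -0.3056,  0.07  ]), array([ 0.6582, -0.1873,  0.07  ]), array([ 0.4388, -0.2944,  0.07  ]), array([ 0.4459, -0.1777,  0.07  ])]
keeper top [array([ 0.6053, -0.2299,  0.091 ]), array([ 0.6029, -0.2657,  0.091 ]), array([ 0.5947, -0.2293,  0.091 ]), array([ 0.5923, -0.265 ,  0.091 ])]
side keeper [ 0.5924 -0.2596  0.091 ] [ 0.6037 -0.2604  0.091 ]
keep (array([ 0.6018, -0.2494,  0.086 ]), np.float64(0.005264159250184113))
barR (array([ 0.5282, -0.2909,  0.1696]), np.float64(0.0004864778528015796))
barL (array([ 0.5314, -0.1992,  0.1737]), np.float64(0.0022361043936590212))
barc (array([ 0.5299, -0.2453,  0.1707]), np.float64(0.0007677597253147181))
lip R (array([ 0.585 , -0.2635,  0.2016]), np.float64(0.001791142780330472)) L (array([ 0.5882, -0.2339,  0.2028]), np.float64(0.0010635798878102592))
```

The measurements fit the given sizes:

| Quantity | Measured |
|---|---|
| Bar height | 0.171 (96 + 75 mm expected) |
| Claw length | about 101 mm, at about 50° |
| Vice origin | about (0.576, -0.2455) |
| Vice yaw | about -0.055 |

I'll raise the arm, turn to align with the vice and travel to it with the fingers closed.

Careful with the scale: shifts go in shares of 750 mm and turns go in shares of pi rad. That gives: -0.02 m / 0.75 = -0.0267, 0.1007 rad / 3.1416 = 0.0321.

>>> nudge_tcp:
  rows: [0, 0, -0.0267, 0.0321, 0, 0, 0, -0.0267, 0.0321, 0, 0, 0, -0.0267, 0.0321, 0, 0, 0, -0.0267, 0.032, 0]
  force: 10

```text
t: 0.43
ee_pos: [0.2213, -0.6108, 0.2949]
eef_rot: [1.0, -0.03, -0.0, -0.001]
force: [-0.5, -0.5, -0.0]
gripper_width: 0.0674
grip_force: 0.0
```

>>> nudge_tcp:
  rows: [0.0348, -0.0427, 0, 0, 0, 0.0348, -0.0427, 0, 0, 0, 0.0348, -0.0427, 0, 0, 0, 0.0348, -0.0427, 0, 0, 0, 0.0348, -0.0427, 0, 0, 0, 0.0348, -0.0427, 0, 0, 0]

```text
t: 0.93
ee_pos: [0.3892, -0.4262, 0.2943]
eef_rot: [1.0, -0.028, -0.0, -0.0]
force: [0.5, -1.1, 0.2]
gripper_width: 0.0274
grip_force: 0.0
```

>>> nudge_tcp:
  rows: [0.0348, -0.0427, 0, 0, 0, 0.0348, -0.0427, 0, 0, 0, 0.0348, -0.0427, 0, 0, 0, 0.0348, -0.0427, 0, 0, 0, 0.0348, -0.0427, 0, 0, 0, 0, 0, 0, 0, 0, 0, 0, 0, 0, 0]

```text
t: 1.52
ee_pos: [0.529, -0.2724, 0.2939]
eef_rot: [1.0, -0.025, -0.0, -0.001]
force: [-0.3, -1.5, 0.3]
gripper_width: 0.0004
grip_force: 0.0
```

In the tool's units: 0.025 m / 0.75 = 0.0333, 0.022 m / 0.75 = 0.0293.

>>> nudge_tcp:
  rows: [0.0167, -0.02, 0, 0, 0, 0.0167, -0.02, 0, 0, 0, 0, 0, 0.0333, 0, 0, 0, 0, 0.0333, 0, 0, 0, 0, 0.0333, 0, 0, 0, 0, 0.0293, 0, 0, 0, 0, 0, 0, 0]

```text
t: 2.1
ee_pos: [0.55, -0.2476, 0.1926]
eef_rot: [1.0, -0.029, -0.005, -0.001]
force: [-1.1, 0.3, -0.4]
gripper_width: -0.0002
grip_force: 0.0
```

Run:
```python
from workcell import r
import cv2
b=r.grab_frame('side')['frame'][60:190,210:350,::-1];a=r.grab_frame('top')['frame'][130:290,320:430,::-1]
b=cv2.resize(b,None,fx=3,fy=3);a=cv2.resize(a,(268,390))
cv2.imwrite('pics/c.png',cv2.hconcat([b,a]))
```

```text
(no output)
```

View pics/c.png

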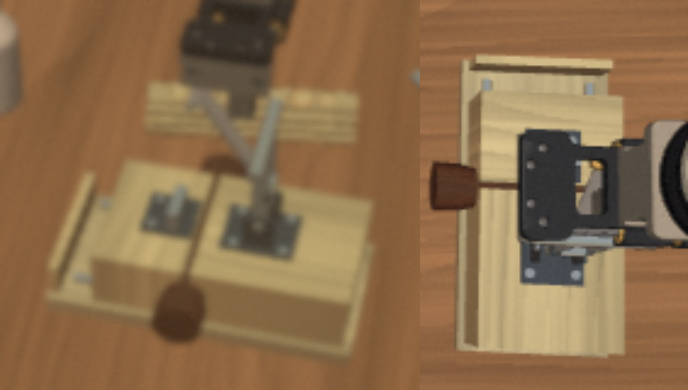

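The finger tips, at about (240,100) in the left panel, sit between the claw at (205,100) and the bar at (275,100), as planned. Now I push the claw over along its arc.

In the tool's units: 0.008 m / 0.75 = 0.0107, 0.007 m / 0.75 = 0.0093.

>>> nudge_tcp:
  rows: [0.0107, 0, 0.0027, 0, 0, 0.0107, 0, 0.0053, 0, 0, 0.0107, 0, 0.008, 0, 0, 0.0107, 0, 0.0107, 0, 0, 0.0093, 0, 0.0107, 0, 0, 0.0053, 0, 0.0107, 0, 0, 0, 0, 0, 0, 0, 0, 0, 0, 0, 0]

```text
t: 2.87
ee_pos: [0.5966, -0.2489, 0.1603]
eef_rot: [1.0, -0.027, -0.001, -0.0]
force: [0.3, 0.3, 0.2]
gripper_width: 0.0007
grip_force: 0.0
```

Run:
```python
from workcell import r
import cv2
b=r.grab_frame('side')['frame'][60:190,210:350,::-1];cv2.imwrite('pics/d.png',cv2.resize(b,None,fx=4,fy=4))
```

```text
(no output)
```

View pics/d.png

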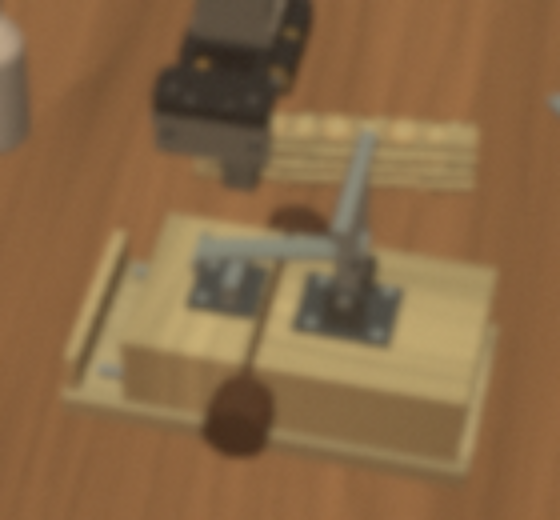

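The claw has dropped, with its end at (205,240) and the hinge at about (345,240). I'll project the expected resting end to check it lies on the keeper.

Run:
```python
from h import *
c=C['side']
for n,P in dict(hinge=(.5226,-.243,.124),end20=(.620,-.248,.088),end0=(.626,-.248,.124),end10=(.624,-.248,.107),bar=(.53,-.245,.171),barR=(.528,-.291,.171)).items():
    q=c['view'][:3,:3]@P+c['view'][:3,3];q=c['camera_matrix']@(q*[1,-1,-1]);q=q[:2]/q[2]
    print(n,(q-[210,60])*4)
```

```text
hinge [359.61697474 243.90308781]
end20 [201.18184562 261.03517569]
end0 [192.10446406 216.72629097]
end10 [195.1131027  237.73594161]
bar [353.50321617 180.72279201]
barR [366.59180622 130.18112029]
```

In the tool's units: -0.02 m / 0.75 = -0.0267, -0.017 m / 0.75 = -0.0227.

>>> nudge_tcp:
  rows: [-0.0267, 0, 0, 0, 0, -0.0227, 0, 0, 0, 0, 0, 0, 0, 0, 0]

```text
t: 3.17
ee_pos: [0.5572, -0.2478, 0.162]
eef_rot: [1.0, -0.028, -0.001, 0.0]
force: [-0.1, -0.1, 0.9]
gripper_width: 0.0007
grip_force: 0.0
```

Run:
```python
from workcell import r
import cv2
b=r.grab_frame('side')['frame'][95:155,245:325,::-1];a=r.grab_frame('top')['frame'][165:245,350:410,::-1]
cv2.imwrite('pics/e.png',cv2.hconcat([cv2.resize(b,(560,420),interpolation=2),cv2.resize(a,(240,420))][:1]))
```

```text
(no output)
```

View pics/e.png

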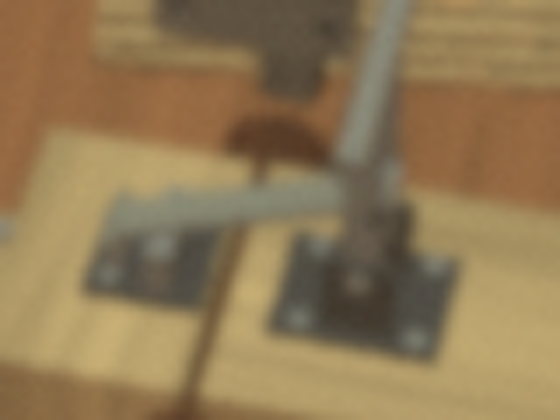

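The lip is at (115,210) in the crop, which is full-image pixel (261.4,125). The predicted latched position is (260.3,125.3), so the claw is on the keeper. Now I swing the lever.

In the tool's units: -0.01 m / 0.75 = -0.0133, -0.009 m / 0.75 = -0.012.

>>> nudge_tcp:
  rows: [-0.0133, 0, 0, 0, 0, -0.012, 0, 0, 0, 0, -0.012, 0, 0, 0, 0, -0.0107, 0, 0.0013, 0, 0, -0.012, 0, 0.0013, 0, 0, 0, 0, 0, 0, 0]

```text
t: 3.77
ee_pos: [0.513, -0.2443, 0.1592]
eef_rot: [1.0, -0.028, -0.001, -0.0]
force: [0.9, 0.5, 1.0]
gripper_width: 0.0005
grip_force: 0.5
```

>>> nudge_tcp:
  rows: [-0.0093, 0, 0.0027, 0, 0, -0.0093, 0, 0.0027, 0, 0, -0.008, 0, 0.0027, 0, 0, 0, 0, 0, 0, 0]

```text
t: 4.1
ee_pos: [0.4941, -0.2433, 0.1529]
eef_rot: [1.0, -0.028, -0.0, -0.0]
force: [1.4, -0.1, -1.2]
gripper_width: 0.0007
grip_force: 1.1
```

In the tool's units: -0.007 m / 0.75 = -0.0093, -0.006 m / 0.75 = -0.008.

>>> nudge_tcp:
  rows: [-0.008, 0, 0.0027, 0, 0, -0.008, 0, 0.004, 0, 0, -0.0093, 0, 0.0067, 0, 0, -0.0093, 0, 0.0093, 0, 0, 0, 0, 0, 0, 0]

```text
t: 4.52
ee_pos: [0.466, -0.2422, 0.135]
eef_rot: [1.0, -0.028, -0.003, -0.0]
force: [-0.5, 0.1, -0.2]
gripper_width: 0.0006
grip_force: 0.0
```

```bash
python3 - <<'E'
from workcell import r
import cv2
b=r.grab_frame('side')['frame'][60:190,210:350,::-1];cv2.imwrite('pics/f.png',cv2.resize(b,None,fx=4,fy=4))
E
```

```text
(no output)
```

View pics/f.png

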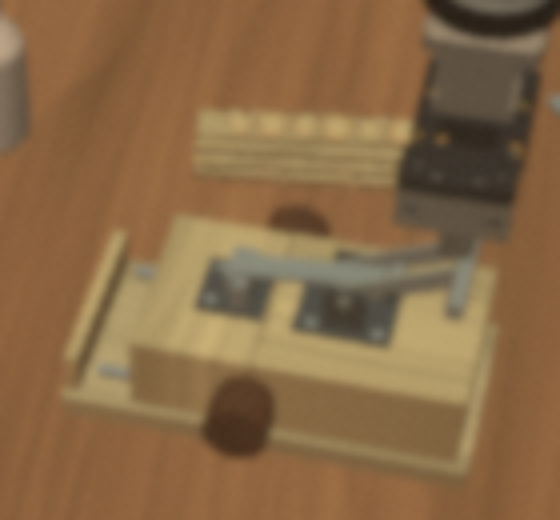

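The claw is over the keeper at (240,262) and the bar has swung to about (460,285), with the finger on top of it. I continue straight down.

In the tool's units: 0.007 m / 0.75 = 0.0093, 0.006 m / 0.75 = 0.008.

>>> nudge_tcp:
  rows: [-0.0053, 0, 0.008, 0, 0, -0.004, 0, 0.0093, 0, 0, -0.0027, 0, 0.0093, 0, 0, -0.0027, 0, 0.008, 0, 0, 0, 0, 0, 0, 0]

```text
t: 4.98
ee_pos: [0.4568, -0.2411, 0.1089]
eef_rot: [1.0, -0.028, -0.001, -0.001]
force: [-0.5, 0.8, -0.3]
gripper_width: 0.0008
grip_force: 0.0
```

>>> nudge_tcp:
  rows: [0, 0, 0.004, 0, 0, 0, 0, 0, 0, 0]

```text
t: 5.15
ee_pos: [0.4579, -0.2414, 0.1075]
eef_rot: [1.0, -0.027, -0.001, -0.0]
force: [-1.8, 1.2, 2.6]
gripper_width: 0.0007
grip_force: 1.1
```

In the tool's units: 0.002 m / 0.75 = 0.0027.

>>> nudge_tcp:
  rows: [0, 0, 0.0027, 0, 0, 0, 0, 0.0027, 0, 0, 0, 0, 0, 0, 0]

```text
t: 5.4
ee_pos: [0.4581, -0.2415, 0.1067]
eef_rot: [1.0, -0.027, -0.001, 0.0]
force: [-9.4, 3.2, 29.0]
gripper_width: 0.0007
grip_force: 14.7
```

>>> nudge_tcp:
  rows: [0, 0, 0.0027, 0, 0, 0, 0, 0, 0, 0]

```text
t: 5.57
ee_pos: [0.4582, -0.2416, 0.1063]
eef_rot: [1.0, -0.028, -0.001, 0.0]
force: [-13.1, 6.3, 43.1]
gripper_width: 0.0004
grip_force: 21.6
```

The lever is firmly at its stop: the tip is at 0.1065, which puts the bar at about 0.1005. I'll retreat and check.

In the tool's units: -0.04 m / 0.75 = -0.0533, 0.035 m / 0.75 = 0.0467.

>>> nudge_tcp:
  rows: [0, 0, -0.0133, 0, 0, 0, 0, -0.04, 0, 0, 0, 0, -0.0533, 0, 0, 0, 0, -0.0533, 0, 0, -0.0267, 0.0467, -0.0133, 0, 0, -0.0267, 0.0467, 0, 0, 0, 0, 0.0533, 0, 0, 0, 0, 0.0533, 0, 0, 0]

```text
t: 6.23
ee_pos: [0.4092, -0.3907, 0.2326]
eef_rot: [1.0, -0.027, 0.001, 0.001]
force: [1.0, -0.1, 0.7]
gripper_width: 0.0003
grip_force: 0.0
```

>>> nudge_tcp:
  rows: [0, 0.0533, 0, 0, 0, 0, 0.0533, 0, 0, 0, 0, 0, 0, 0, 0, 0, 0, 0, 0, 0]

```text
t: 6.57
ee_pos: [0.4044, -0.471, 0.2305]
eef_rot: [1.0, -0.029, -0.001, -0.0]
force: [0.7, 0.2, 0.2]
gripper_width: 0.0008
grip_force: 0.0
```

Run:
```python
from workcell import r
import cv2
b=r.grab_frame('side')['frame'][75:185,220:345,::-1];a=r.grab_frame('top')['frame'][140:290,320:430,::-1]
b=cv2.resize(b,(450,396),interpolation=2);a=cv2.resize(a,(290,396),interpolation=2)
cv2.imwrite('pics/g.png',cv2.hconcat([b,a]))
```

```text
(no output)
```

View pics/g.png

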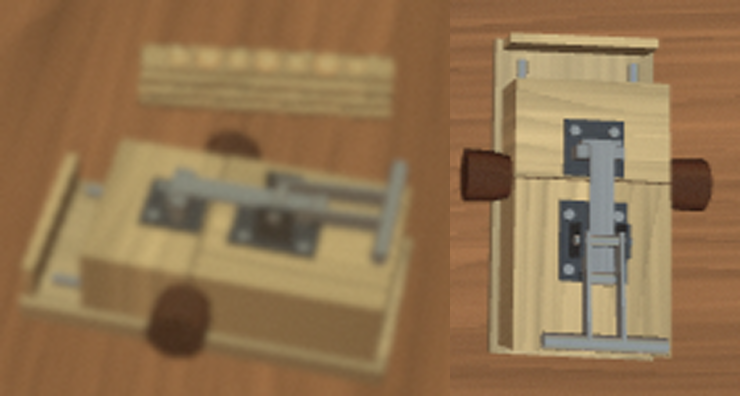

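The lever is down with its bar at (605,342) in the right panel, the claw is over the keeper at (600,148), and the gap between the jaws is closed. The robot is clear of everything.

```bash
python3 -c "
from workcell import r
print(r.sign_off())"
```

```text
the job is handed in; nothing more can be done
None
```

The spindle is clamped in the larger vice: the claw's lip is behind the keeper, the lever is down at its stop and the jaw is drawn shut. I never moved the arm near the smaller vice, and the job was handed in at about 6.6 s; the sign-off did not report a verdict.

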